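# Turn the tube mixer once round, then set its brake screw

## Robot

A 6-joint arm with a two-finger parallel gripper is mounted at the origin on the work surface. World frame = base frame: x ahead of the robot, y to its left, z up, the work surface at z = 0. Lengths are in m, angles in rad, forces in N, time in s.
With the tool pointing down it reaches from about 0.25 to 0.8 m from the base axis. Payload 3.9 kg.
Tool frame: the origin (TCP) lies at the very end of the fingers, on their centre line; the grasp point (between the pads) lies 19 mm behind it; z points along the fingers, y is the line along which they close (so a half turn about z gives the same grasp; the last joint's range is limited). The gripper opens to 85 mm and grips with 20 to 120 N. Pads are 22 mm wide; open, the fingers measure 114 mm over their backs; the gripper's body (76 mm by 85 mm) begins 54 mm behind the grasp point. The pads swing forward as they close: fully open they stand 13 mm farther back than shut.
Start: joints at [1.191, 0.26, -0.138, 1.173, 0, 1.571], TCP at [0.195, 0.488, 0.231] pointing down, gripper open.
Joint ranges: [-2.78, 2.78], [-0.83, 1.72], [-1.28, 1.37], [-1.9, 2.12], [-1.57, 1.48], [-3.14, 3.14]. Speed limits (rad/s): [2.57, 2.57, 3.14, 3.14, 3.14, 3.14].

## Interface

Orientations are given as a 3x3 rotation matrix whose columns are the frame's x, y, z axes.
In Python, from bench import bot, cams, finder gives the robot as it stands.
- The arm moves only by the tool servo_tool, never from a script. Its argument "motion" is a list of rows, each a list of 3 entries, a list of its own where there are three numbers: the finger opening in m, from 0 to 0.0854, then the shift along the tool's x, y, z in m, then the turn about the tool's z in rad. In form: [[hand, [tx, ty, tz], turn], ...]. A call has 1 to 10 rows; each row is the pose to reach, as a shift and turn from the pose commanded when the call began, along the tool's axes at that moment; what a row does not reach only later rows make up. A row lasts 1/12 s, in which the tool goes at most 41.7 mm and 7.16 degrees, less where a joint would pass 70% of its speed; a pose out of reach is approached as far as the arm can. A call with a gripper value outside its range is refused whole. The fingers move at their own pace and stop on an object; "newtons" is the grip in N (left out, the last holds). Time passes only in rows, so rows that repeat a pose let the fingers close. It gives the time, the measured TCP pose, the force, the opening and the grip force at its end, in the units of the state.
- bot.state(): the state, without advancing time (a new reading comes with each control period).
- cams.read_camera(name): name is "scene" or "top"; returns the picture (384x512x3 uint8, blue, green, red); there is no depth.
- cams.camera_model(name): a dict with "fx", "fy", "cx", "cy" (pixels), "k1" (the pictures are not rectified: a ray, as slopes to the right and down, at radius r is drawn at 1 + k1 r^2 times it, then the intrinsics apply), "rvec" (rotation vector, rad) and "tvec" (3), from world to camera coordinates, as OpenCV has them. Camera axes: x right, y down, z forward; pixel columns grow to the right and rows downward; lengths in m; the calibration is good to about 2 mm. A picture is of the moment at which its call begins. camera_model takes no time and is no camera call.
- bot.job_done(): hands the job in; it is judged then, once.
Trained networks look in the newest picture that a camera, given by its name, has taken for a name from the list of things; names that differ only in an ending like _2 or _b are one class to them, and where a whole thing is asked for, a point or a joint stands for the part that bears it (a point fixed in the world has none). Each returns a list of dicts, best first, with "score" (0 to 1); they miss things now and then, are a little off and sometimes report something else, mostly with a low value. They report only what shows in the picture. A call takes as long as a camera call.
- finder.recognise(camera, label): "xyz" ([x, y, z] in m, in world coordinates, good to about 4 mm: the middle of the surface that is visible of it).
The state is a dict: "t": time; "joints": joint angles; "qvel": joint speeds; "effort": joint torques, N m; "tool_pos": TCP position; "tcp_rot": TCP orientation; "force": force on the tool from outside, world axes, zero at the start; "torque": the same for the moment, N m; "grip_width": finger opening in m; "gripper_force": force on a finger pad.
Only numpy, scipy, OpenCV 4.12 (cv2) and the standard library are available. Lean on these libraries where they do the work, as an engineer would, in place of code of your own. Each camera call takes 0.05 s, during which the arm holds its last target. There are 200 camera calls.

## Task

Set the brake of the hand tube mixer: first give the tube carousel one full turn clockwise (seen from above), bringing its crank back over the steel index pin, and leave it there. Then tighten the winged thumbscrew clockwise until it seats, back it off a quarter turn, and finish still holding the thumbscrew there in the gripper. Leave everything else on the bench where it stands.

Things in the scene. Friction and masses are not known exactly. Their poses are not given: they have to be found in the camera images.
- carousel (a joint): angle of the round tube carousel (170 mm across, two plates 40 mm apart on the white mixer, seven capped tubes standing in it) about its vertical axle. 0 at the start of every run, with the crank over the steel index pin; grows turning clockwise seen from above, 6.283 after one full turn. Turns freely both ways and stays where it is left (friction about 0.04 N m); it has no end stop within a turn either way.
- carousel_axis (a point): fixed point on the carousel's vertical axle, at the height to grip the crank (170 mm above the work surface). Its axes are those of the mixer: x from the front edge (index pin) to the back, y towards the carousel end, z up.
- crank_grip (a point): point to grip on the crank: an upright black sleeve, 20 mm in diameter, 44 mm tall (144 to 188 mm above the work surface), 65 mm out from the carousel's axle. It spins freely on its pin, so fingers holding it need not turn as it goes round. The point is on its axis, 18 mm below its top. The tubes' caps reach 138 mm: fingertips kept above 145 mm clear them.
- thumbscrew (a joint): angle of the brake thumbscrew on its vertical axis, clockwise seen from above (tightening) counts positive. 4.0 = seated (a firm stop, cannot turn further); 0 = fully backed out. At the start it stands 1.2 to 3.0 rad short of the seat. It stays where it is left (friction about 0.06 N m). A quarter turn back from the seat is 2.43.
- wing (a point): middle of the thumbscrew's wing: a black bar 44 mm long, 10 mm thick, 34 mm tall (113 to 147 mm above the work surface; a notch 12 mm wide, 10 mm deep in its top leaves two ears), on an 8 mm-radius stem. The point is on the turning axis, 15 mm below the top. It turns with the wing: x along the bar, y across it, z up; a white line lies on the -x ear only. Grip across the thickness from above.
- dial (a point): centre of the round aluminium dial (60 mm across, its face 101 mm above the work surface) under the thumbscrew, on top of the grey brake post; axes as the mixer's. The thumbscrew's white line points to the long tick on the dial's front (-x) side when seated and to the short tick (-y side) a quarter turn before that.
- mixer: hand tube mixer: white plastic housing 200 mm (x) by 310 mm (y), top 42 mm above the work surface, fixed to the bench. Origin under its centre; x from front to back, y towards the carousel end. The carousel's axle stands at (0, 60 mm), the thumbscrew's axis at (0, -115 mm), on a 56 x 60 mm grey post 98 mm tall; the steel index pin, 8 mm thick, 88 mm tall, at (-94 mm, 60 mm).
- rack: bystander: white tube rack with capped tubes, 100 x 212 mm, 84 mm tall, stands behind the mixer; origin under its centre. Leave alone.
- cup: bystander: lidded specimen cup, 52 mm across, 60 mm tall, in front of the mixer; origin under its centre. Leave alone.
- reagent: bystander: amber bottle, 60 mm across, 150 mm tall, beside the carousel end of the mixer; origin under its centre. Leave alone.
- timer: bystander: flat grey timer, 60 x 75 x 22 mm, near the thumbscrew end; origin under its centre. Leave alone.
- pipette: bystander: pipette lying on the bench, 225 mm long; origin under its middle. Leave alone.

How it is judged:
On the way, in this order (a step that is already met when the one before it is completed fails the run):
1. the carousel has gone one full turn clockwise and stands with the crank at the index pin (value of joint carousel between 6.063 and 6.503 rad and velocity of joint carousel between -0.15 and 0.15 rad/s), for 0.1 s.
2. the thumbscrew is seated (value of joint thumbscrew above 3.92 rad), for 0.1 s.
At the end, for the whole second after the job is handed in: The thumbscrew stands a quarter turn (90 degrees, within 15) back from its seat, at rest, gripped by the fingers with more than 3 N and with the grasp point within 35 mm of the middle of the wing; the carousel rests one full turn clockwise from its start, within 14 degrees (0.25 rad) (value of joint thumbscrew between 2.17 and 2.69 rad and velocity of joint thumbscrew between -0.15 and 0.15 rad/s and contact force between the fingers and thumbscrew above 3 N and distance between the grasp point and wing below 0.035 m and value of joint carousel between 6.033 and 6.533 rad and velocity of joint carousel between -0.15 and 0.15 rad/s); the arm keeps its last pose, push and grip.
It fails at once if a bystander (rack, cup, bottle, timer, pipette) is pushed more than 25 mm or tipped (distance of any of rack, cup, reagent, timer, pipette from where it was at the start of the episode above 0.025 m or angle between any of rack, cup, reagent, timer, pipette's own z axis and vertical above 0.4 rad).
It also fails if it takes over 69 s, if anything falls off the work surface, if the arm or the gripper's body presses on something with over 40 N, if the wrist force passes 120 N, or if a joint passes its speed limit or range.

## Working session

There is one attempt and no reset: what is moved stays moved. The work goes in short steps, Python scripts to look and compute and a tool call to move; the robot and the scene stay as the last step left them, time stands still between calls to the robot, and variables do not carry over. Pictures are saved under pics/ and viewed, at most 10 in all, crops included, and the job is handed in when it is done.

Besides the shell and the picture viewer there is one more tool, called after "Emit:" by a JSON object that holds its "op" and its "data", one argument or row to a line. servo_tool: Moves the arm, as the interface text tells. Its arguments: {"type":"object","properties":{"motion":{"type":"array"},"newtons":{"type":"number"}},"required":["motion"]}

```bash
mkdir -p pics; ls; cat > h.py <<'E'
import numpy as np, cv2
from bench import bot,cams,finder
def model(n):
    m=cams.camera_model(n); R=cv2.Rodrigues(np.array(m["rvec"],float))[0]; return m,R,np.array(m["tvec"],float).ravel()
def proj(n,P):
    m,R,t=model(n); c=(R@np.atleast_2d(P).T).T+t; s=c[:,:2]/c[:,2:]; s=s*(1+m["k1"]*(s**2).sum(1))[:,None]
    return s*[m["fx"],m["fy"]]+[m["cx"],m["cy"]]
def back(n,uv,z):
    m,R,t=model(n); K=np.array([[m["fx"],0,m["cx"]],[0,m["fy"],m["cy"]],[0,0,1.]])
    s=cv2.undistortPoints(np.array([[uv]],float),K,np.array([m["k1"],0,0,0,0.]))[0,0]
    d=R.T@np.array([s[0],s[1],1]); c=-R.T@t; return c+d*(z-c[2])/d[2]
E
python3 - <<'E'
from h import *
for n in("scene","top"):
    cv2.imwrite(f"pics/{n}0.png",cams.read_camera(n))
    for l in("mixer","carousel","crank_grip","thumbscrew","wing","dial","cup","rack","reagent","timer","pipette"):
        print(n,l,[(np.round(d["xyz"],3).tolist(),round(d["score"],2)) for d in finder.recognise(n,l)[:2]])
s=bot.state();print(s["t"],s["tool_pos"],np.round(s["tcp_rot"],3))
E
```

```text
pics
scene mixer [([0.613, -0.059, 0.054], 0.74)]
scene carousel [([0.614, -0.057, 0.06], 0.61), ([0.594, -0.013, 0.099], 0.58)]
scene crank_grip [([0.517, -0.016, 0.165], 0.54), ([0.596, -0.011, 0.097], 0.15)]
scene thumbscrew [([0.518, -0.014, 0.168], 0.61), ([0.592, -0.184, 0.127], 0.42)]
scene wing []
scene dial [([0.613, -0.058, 0.062], 0.7)]
scene cup [([0.448, -0.123, 0.051], 0.45)]
scene rack [([0.772, -0.022, 0.049], 0.95)]
scene reagent [([0.556, 0.156, 0.075], 0.59)]
scene timer [([0.632, -0.292, 0.021], 0.69)]
scene pipette [([0.327, 0.4, 0.016], 0.89)]
top mixer [([0.567, -0.066, 0.04], 0.83), ([0.575, -0.005, 0.097], 0.22)]
top carousel [([0.572, -0.003, 0.096], 0.84)]
top crank_grip [([0.561, -0.066, 0.042], 0.27)]
top thumbscrew [([0.584, -0.18, 0.148], 0.45)]
top wing []
top dial [([0.566, -0.067, 0.043], 0.56)]
top cup [([0.43, -0.114, 0.056], 0.53)]
top rack [([0.738, -0.017, 0.047], 0.91)]
top reagent [([0.529, 0.155, 0.105], 0.76)]
top timer [([0.613, -0.295, 0.019], 0.92)]
top pipette [([0.324, 0.398, 0.019], 0.57)]
1.2 [0.194641   0.48758045 0.23129681] [[-0.929  0.371  0.   ]
 [ 0.371  0.929 -0.   ]
 [-0.    -0.    -1.   ]]
```

View pics/top0.png

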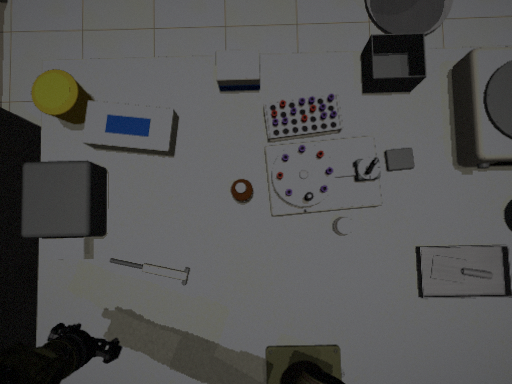

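View pics/scene0.png

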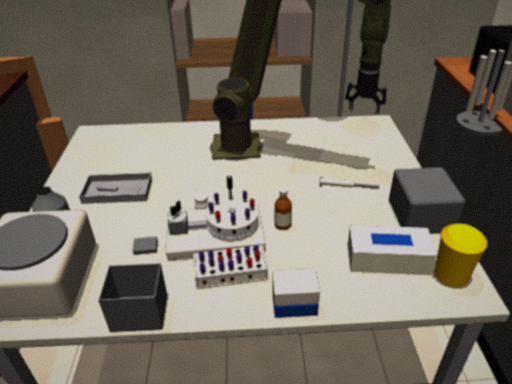

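```bash
python3 - <<'E'
from h import *
a=cv2.imread("pics/top0.png")[125:225,255:395]; cv2.imwrite("pics/topc.png",cv2.convertScaleAbs(cv2.resize(a,None,fx=5.5,fy=5.5,interpolation=3),alpha=1.5))
a=cv2.imread("pics/scene0.png")[165:290,155:280]; cv2.imwrite("pics/scc.png",cv2.convertScaleAbs(cv2.resize(a,None,fx=4.8,fy=4.8,interpolation=3),alpha=1.2))
for n in("scene","top"):
    m,R,t=model(n); print(n,-R.T@t,m["k1"],m["fx"])
for uv,z in [((265,143),.042),((377,137),.042),((382,207),.042),((271,215),.042),((304,174),.1),((309,195),.188)]: print(uv,back("top",uv,z).round(3))
for uv,z in [((229.5,177),.188)]: print(uv,back("scene",uv,z).round(3))
E
```

```text
scene [1.6861315  0.04224182 0.99698447] -0.026095052983738053 445.5003676088027
top [0.41595336 0.10066061 1.30768727] 0.0278049183420348 452.5600795492009
(265, 143) [0.67  0.09  0.042]
(377, 137) [ 0.678 -0.226  0.042]
(382, 207) [ 0.48  -0.231  0.042]
(271, 215) [0.465 0.078 0.042]
(304, 174) [ 0.571 -0.012  0.1  ]
(309, 195) [ 0.507 -0.015  0.188]
(229.5, 177) [ 0.512 -0.013  0.188]
```

View pics/topc.png

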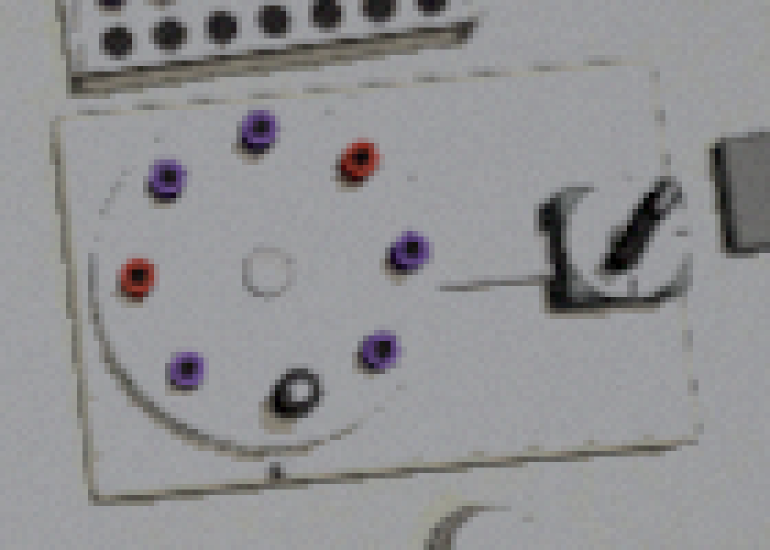

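View pics/scc.png

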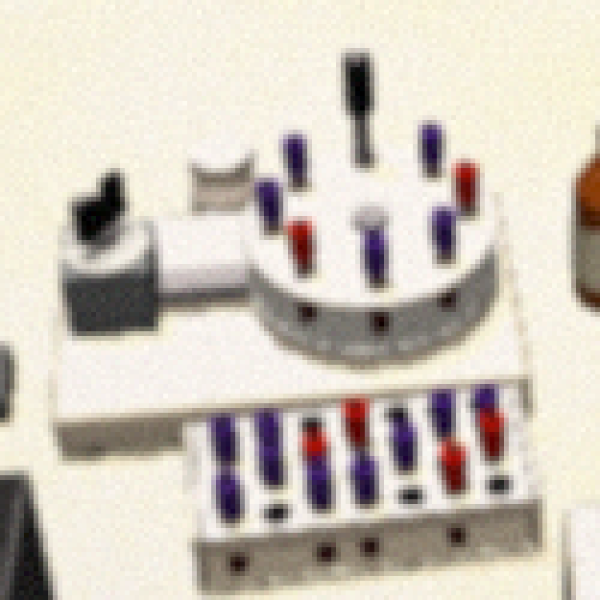

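```bash
cat > fit.py <<'E'
from h import *
from scipy.optimize import least_squares
T=lambda u,v:(u/5.5+255-.4,v/5.5+125-.4); S=lambda u,v:(u/4.8+155-.4,v/4.8+165-.4)
obs=[("top",T(57,117),(.1,.155,.042)),("top",T(92,495),(-.1,.155,.042)),("top",T(700,438),(-.1,-.155,.042)),("top",T(655,65),(.1,-.155,.042)),
("top",T(298,393),(-.065,.06,.188)),("top",T(277,468),(-.094,.06,.088)),
("scene",S(357,57),(-.065,.06,.188)),("scene",S(54,418),(.1,-.155,.042)),("scene",S(530,380),(.1,.155,.042))]
def W(p,q): c,s=np.cos(p[2]),np.sin(p[2]); return np.array([p[0]+c*q[0]-s*q[1],p[1]+s*q[0]+c*q[1],q[2]])
r=lambda p:np.concatenate([proj(n,W(p,q))[0]-uv for n,uv,q in obs])
f=least_squares(r,[.575,-.07,.05],loss="soft_l1");p=f.x
if __name__=="__main__":
    print(p.round(4));print(r(p).reshape(-1,2).round(1))
    for nm,q in dict(axis=(0,.06,.17),crank=(-.065,.06,.17),wing=(0,-.115,.132)).items():print(nm,W(p,q).round(4))
    a,b=back("top",T(612,266),.147),back("top",T(668,185),.147);print("ears",a,b,(a+b)/2,np.linalg.norm(a-b),np.degrees(np.arctan2(*(b-a)[1::-1])))
    a,b=back("scene",S(85,203),.147),back("scene",S(113,178),.147);print("scene ears",a,b)
    s=bot.state();print(s["t"],s["tool_pos"],s["joints"])
E
python3 fit.py
```

```text
[ 0.5744 -0.0695  0.0661]
[[-0.7 -0.9]
 [-0.5  0.7]
 [ 0.1  1.1]
 [ 0.1 -1.6]
 [-0.1 -0.5]
 [ 1.1 -0.4]
 [ 0.2 -0.6]
 [-0.9 -0.7]
 [ 0.3 -2. ]]
axis [ 0.5704 -0.0096  0.17  ]
crank [ 0.5056 -0.0139  0.17  ]
wing [ 0.582  -0.1842  0.132 ]
ears [ 0.56329031 -0.16640963  0.147     ] [ 0.60078492 -0.19413157  0.147     ] [ 0.58203761 -0.1802706   0.147     ] 0.04662994094569401 -36.477667154592716
scene ears [ 0.60142222 -0.18996347  0.147     ] [ 0.57637103 -0.17460314  0.147     ]
1.2 [0.194641   0.48758045 0.23129681] [ 1.19099513e+00  2.60028509e-01 -1.38080309e-01  1.17271480e+00
 -2.19131218e-05  1.57080475e+00]
```

Emit:
{"op": "servo_tool", "data": {
  "motion": [
    [0.085,[-0.008,-0.006,0],-0.038],
    [0.085,[-0.026,-0.019,0],-0.076],
    [0.085,[-0.053,-0.039,0],-0.114],
    [0.085,[-0.084,-0.062,0],-0.152],
    [0.085,[-0.114,-0.084,0],-0.19],
    [0.085,[-0.145,-0.107,0],-0.228],
    [0.085,[-0.176,-0.13,0],-0.266],
    [0.085,[-0.206,-0.152,0],-0.304],
    [0.085,[-0.237,-0.175,0],-0.342],
    [0.085,[-0.267,-0.197,0],-0.38]
  ],
  "newtons": 30
}}

```text
t: 2.03
tool_pos: [0.3702, 0.2039, 0.2316]
tcp_rot: [[-1.0, -0.002, 0.001], [-0.002, 1.0, 0.0], [-0.001, 0.0, -1.0]]
force: [1.3, 0.9, -0.3]
grip_width: 0.0848
gripper_force: 0.0
```

Emit:
{"op": "servo_tool", "data": {
  "motion": [
    [0.085,[-0.02,-0.032,0],0],
    [0.085,[-0.04,-0.065,0],0],
    [0.085,[-0.06,-0.097,0],0],
    [0.085,[-0.08,-0.129,0],0],
    [0.085,[-0.1,-0.161,0],0],
    [0.085,[-0.116,-0.187,0],0],
    [0.085,[-0.126,-0.204,0],0],
    [0.085,[-0.133,-0.214,0],0],
    [0.085,[-0.136,-0.22,0],0],
    [0.085,[-0.136,-0.22,0],0]
  ]
}}

```text
t: 2.87
tool_pos: [0.5059, -0.0149, 0.2312]
tcp_rot: [[-1.0, 0.001, -0.0], [0.001, 1.0, 0.0], [0.0, 0.0, -1.0]]
force: [0.0, -0.7, 0.1]
grip_width: 0.085
gripper_force: 0.0
```

Emit:
{"op": "servo_tool", "data": {
  "motion": [
    [0.085,[0,0.001,0.01],0],
    [0.085,[0,0.001,0.028],0],
    [0.085,[0,0.001,0.048],0],
    [0.085,[0,0.001,0.066],0],
    [0.085,[0,0.001,0.076],0],
    [0.085,[0,0.001,0.079],0],
    [0.01,[0,0.001,0.079],0],
    [0.01,[0,0.001,0.079],0],
    [0.01,[0,0.001,0.079],0],
    [0.01,[0,0.001,0.079],0]
  ],
  "newtons": 30
}}

```text
t: 3.7
tool_pos: [0.5063, -0.0131, 0.1532]
tcp_rot: [[-1.0, -0.001, 0.002], [-0.001, 1.0, 0.0], [-0.002, 0.0, -1.0]]
force: [0.1, -0.7, 0.2]
grip_width: 0.0382
gripper_force: 0.0
```

Emit:
{"op": "servo_tool", "data": {
  "motion": [
    [0.01,[0,0,0],0],
    [0.01,[0,0,0],0],
    [0.01,[0,0,0],0],
    [0.01,[0,0,0],0],
    [0.01,[0,0,0],0],
    [0.01,[0,0,0],0]
  ]
}}

```text
t: 4.2
tool_pos: [0.5062, -0.0134, 0.1531]
tcp_rot: [[-1.0, -0.0, 0.002], [-0.0, 1.0, 0.0], [-0.002, 0.0, -1.0]]
force: [-0.9, -0.1, 4.3]
grip_width: 0.0193
gripper_force: 29.4
```

```bash
python3 - <<'E'
from h import *
cv2.imwrite("pics/s1.png",cv2.resize(cams.read_camera("scene")[130:290,140:300],None,fx=3.7,fy=3.7,interpolation=3))
s=bot.state();print(s["t"],s["tool_pos"],s["grip_width"],s["gripper_force"],s["force"])
c=np.array([.5704,-.0096]);r0=s["tool_pos"][:2]-c;print(np.linalg.norm(r0),np.degrees(np.arctan2(r0[1],r0[0])))
# rows: clockwise 9 deg steps, tool axes x=-X,y=+Y, radius vector from fit
r0=np.array([-.0648,-.0043])
cum=np.r_[2,6,12,20,np.arange(1,38)*9+20]
cum=np.r_[cum[cum<344],346,352,356,359,360]
print(len(cum))
prev=0
for i in range(0,len(cum),10):
    f=lambda a:np.array([[np.cos(a),np.sin(a)],[-np.sin(a),np.cos(a)]])@r0
    b=f(np.radians(cum[i-1])) if i else r0
    print([[0.01,[round(-(f(np.radians(a))-b)[0],3)+0.,round((f(np.radians(a))-b)[1],3)+0.,0],0] for a in cum[i:i+10]])
E
```

```text
4.25 [ 0.50619692 -0.01341963  0.1531237 ] 0.01927154811997961 29.3980285897851 [-0.5639942   0.0202179   5.35945828]
0.06431660432033226 -176.59531826124893
44
[[0.01, [np.float64(0.0), np.float64(0.002), 0], 0], [0.01, [np.float64(0.0), np.float64(0.007), 0], 0], [0.01, [np.float64(-0.001), np.float64(0.014), 0], 0], [0.01, [np.float64(-0.002), np.float64(0.022), 0], 0], [0.01, [np.float64(-0.006), np.float64(0.032), 0], 0], [0.01, [np.float64(-0.011), np.float64(0.041), 0], 0], [0.01, [np.float64(-0.017), np.float64(0.049), 0], 0], [0.01, [np.float64(-0.025), np.float64(0.056), 0], 0], [0.01, [np.float64(-0.034), np.float64(0.061), 0], 0], [0.01, [np.float64(-0.043), np.float64(0.065), 0], 0]]
[[0.01, [np.float64(-0.01), np.float64(0.003), 0], 0], [0.01, [np.float64(-0.02), np.float64(0.004), 0], 0], [0.01, [np.float64(-0.03), np.float64(0.003), 0], 0], [0.01, [np.float64(-0.04), np.float64(0.001), 0], 0], [0.01, [np.float64(-0.05), np.float64(-0.002), 0], 0], [0.01, [np.float64(-0.059), np.float64(-0.007), 0], 0], [0.01, [np.float64(-0.066), np.float64(-0.014), 0], 0], [0.01, [np
[... 761 characters left out ...]
[0.01, [np.float64(0.02), np.float64(-0.004), 0], 0], [0.01, [np.float64(0.03), np.float64(-0.003), 0], 0], [0.01, [np.float64(0.04), np.float64(-0.001), 0], 0], [0.01, [np.float64(0.05), np.float64(0.002), 0], 0], [0.01, [np.float64(0.059), np.float64(0.007), 0], 0], [0.01, [np.float64(0.066), np.float64(0.014), 0], 0], [0.01, [np.float64(0.073), np.float64(0.021), 0], 0], [0.01, [np.float64(0.079), np.float64(0.03), 0], 0], [0.01, [np.float64(0.084), np.float64(0.041), 0], 0]]
[[0.01, [np.float64(0.002), np.float64(0.007), 0], 0], [0.01, [np.float64(0.003), np.float64(0.011), 0], 0], [0.01, [np.float64(0.003), np.float64(0.014), 0], 0], [0.01, [np.float64(0.003), np.float64(0.016), 0], 0]]
```

View pics/s1.png

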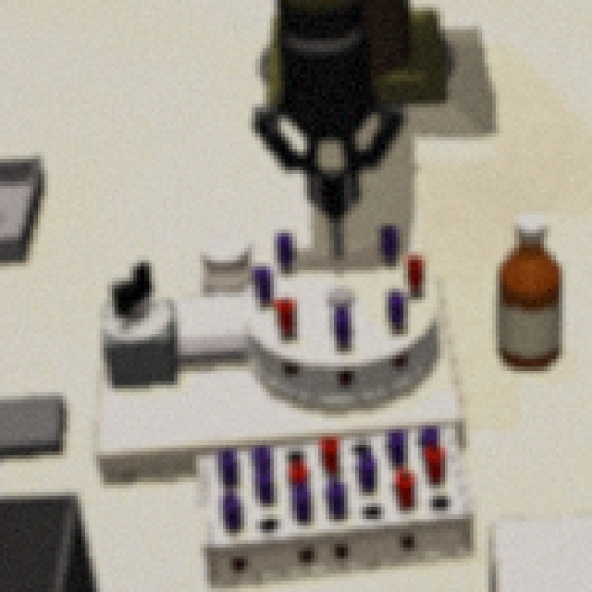

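The fingers hold the sleeve (crop ~(335,200)), and the width of 19.3 mm fits its 20 mm diameter. Next is the first quarter turn.

Emit:
{"op": "servo_tool", "data": {
  "motion": [
    [0.01,[0,0.002,0],0],
    [0.01,[0,0.007,0],0],
    [0.01,[-0.001,0.014,0],0],
    [0.01,[-0.002,0.022,0],0],
    [0.01,[-0.006,0.032,0],0],
    [0.01,[-0.011,0.041,0],0],
    [0.01,[-0.017,0.049,0],0],
    [0.01,[-0.025,0.056,0],0],
    [0.01,[-0.034,0.061,0],0],
    [0.01,[-0.043,0.065,0],0]
  ]
}}

```text
t: 5.08
tool_pos: [0.5504, 0.0512, 0.1531]
tcp_rot: [[-1.0, -0.0, 0.002], [-0.0, 1.0, -0.003], [-0.002, -0.003, -1.0]]
force: [1.5, -7.0, 8.3]
grip_width: 0.0191
gripper_force: 29.9
```

Emit:
{"op": "servo_tool", "data": {
  "motion": [
    [0.01,[-0.01,0.002,0],0],
    [0.01,[-0.02,0.003,0],0],
    [0.01,[-0.03,0.002,0],0],
    [0.01,[-0.04,0.0,0],0],
    [0.01,[-0.05,-0.003,0],0],
    [0.01,[-0.059,-0.008,0],0],
    [0.01,[-0.066,-0.014,0],0],
    [0.01,[-0.073,-0.021,0],0],
    [0.01,[-0.079,-0.03,0],0],
    [0.01,[-0.083,-0.039,0],0]
  ]
}}

```text
t: 5.92
tool_pos: [0.6316, 0.0135, 0.1531]
tcp_rot: [[-1.0, -0.001, -0.001], [-0.001, 1.0, 0.001], [0.001, 0.001, -1.0]]
force: [-3.0, 0.3, 9.4]
grip_width: 0.0188
gripper_force: 30.1
```

Emit:
{"op": "servo_tool", "data": {
  "motion": [
    [0.01,[-0.003,-0.01,0],0],
    [0.01,[-0.004,-0.02,0],0],
    [0.01,[-0.003,-0.03,0],0],
    [0.01,[-0.001,-0.04,0],0],
    [0.01,[0.002,-0.05,0],0],
    [0.01,[0.007,-0.059,0],0],
    [0.01,[0.014,-0.066,0],0],
    [0.01,[0.021,-0.073,0],0],
    [0.01,[0.03,-0.079,0],0],
    [0.01,[0.039,-0.083,0],0]
  ]
}}

```text
t: 6.75
tool_pos: [0.5942, -0.0713, 0.1531]
tcp_rot: [[-1.0, 0.0, 0.003], [0.0, 1.0, -0.002], [-0.003, -0.002, -1.0]]
force: [2.0, -3.2, 6.0]
grip_width: 0.0191
gripper_force: 29.8
```

Emit:
{"op": "servo_tool", "data": {
  "motion": [
    [0.01,[0.01,-0.003,0],0],
    [0.01,[0.02,-0.004,0],0],
    [0.01,[0.03,-0.003,0],0],
    [0.01,[0.04,-0.001,0],0],
    [0.01,[0.05,0.002,0],0],
    [0.01,[0.059,0.007,0],0],
    [0.01,[0.066,0.014,0],0],
    [0.01,[0.073,0.021,0],0],
    [0.01,[0.079,0.03,0],0],
    [0.01,[0.084,0.041,0],0]
  ]
}}

```text
t: 7.58
tool_pos: [0.5087, -0.0289, 0.1531]
tcp_rot: [[-1.0, 0.0, 0.001], [0.0, 1.0, 0.0], [-0.001, 0.0, -1.0]]
force: [4.6, -0.7, 6.1]
grip_width: 0.0189
gripper_force: 29.8
```

Emit:
{"op": "servo_tool", "data": {
  "motion": [
    [0.01,[0.001,0.007,0],0],
    [0.01,[0.002,0.011,0],0],
    [0.01,[0.002,0.014,0],0],
    [0.01,[0.002,0.0155,0],0],
    [0.01,[0.002,0.0155,0],0],
    [0.01,[0.002,0.0155,0],0]
  ]
}}

```text
t: 8.08
tool_pos: [0.5062, -0.0126, 0.1531]
tcp_rot: [[-1.0, -0.001, -0.001], [-0.001, 1.0, 0.002], [0.001, 0.002, -1.0]]
force: [-1.5, 0.5, 10.4]
grip_width: 0.0194
gripper_force: 30.3
```

Emit:
{"op": "servo_tool", "data": {
  "motion": [
    [0.01,[0,0,0],0],
    [0.01,[0,0,0],0],
    [0.085,[0,0,0],0],
    [0.085,[0,0,0],0],
    [0.085,[0,0,0],0],
    [0.085,[0,0,0],0],
    [0.085,[0,0,0],0],
    [0.085,[0,0,0],0],
    [0.085,[0,0,-0.02],0],
    [0.085,[0,0,-0.05],0]
  ]
}}

```text
t: 8.92
tool_pos: [0.5039, -0.0137, 0.1999]
tcp_rot: [[-1.0, -0.0, -0.008], [-0.0, 1.0, 0.0], [0.008, 0.0, -1.0]]
force: [0.8, -0.5, -0.1]
grip_width: 0.0851
gripper_force: 0.0
```

```bash
python3 - <<'E'
from fit import *
im=cams.read_camera("scene")
cv2.imwrite("pics/s2.png",cv2.resize(im[130:290,140:300],None,fx=3.7,fy=3.7,interpolation=3))
s=bot.state();print(s["t"],s["tool_pos"],s["grip_width"],s["joints"])
E
```

```text
8.9667 [ 0.50846109 -0.01386806  0.20748435] 0.08526453444430405 [-2.73504419e-02  2.39928911e-01 -2.29115972e-01  1.09655462e+00
  1.31179572e-04 -2.74665685e-02]
```

View pics/s2.png

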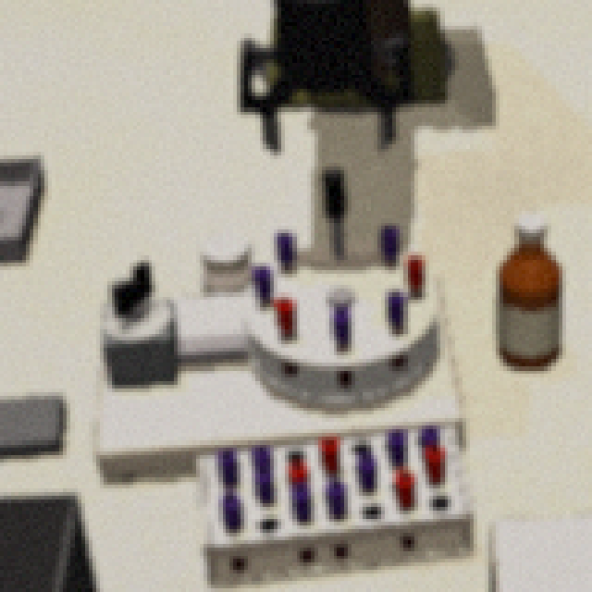

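Emit:
{"op": "servo_tool", "data": {
  "motion": [
    [0.085,[0,0,-0.012],0.03],
    [0.085,[-0.004,-0.01,-0.027],0.1],
    [0.085,[-0.014,-0.032,-0.03],0.18],
    [0.085,[-0.027,-0.06,-0.03],0.26],
    [0.085,[-0.041,-0.09,-0.03],0.34],
    [0.085,[-0.054,-0.12,-0.03],0.42],
    [0.085,[-0.065,-0.145,-0.03],0.5],
    [0.085,[-0.072,-0.16,-0.03],0.58],
    [0.085,[-0.076,-0.168,-0.03],0.637],
    [0.085,[-0.076,-0.169,-0.03],0.637]
  ]
}}

```text
t: 9.8
tool_pos: [0.5835, -0.1848, 0.2316]
tcp_rot: [[-0.802, 0.597, 0.0], [0.597, 0.802, -0.0], [-0.0, -0.0, -1.0]]
force: [-0.1, -0.2, -0.0]
grip_width: 0.085
gripper_force: 0.0
```

```bash
python3 - <<'E'
from fit import *
im=cams.read_camera("scene")
cv2.imwrite("pics/s3.png",cv2.resize(im[130:250,140:290],None,fx=5,fy=5,interpolation=3))
s=bot.state();print(s["t"],s["tool_pos"],np.round(s["tcp_rot"],3),s["joints"])
E
```

```text
9.85 [ 0.58279415 -0.1837972   0.23171192] [[-0.804  0.595 -0.   ]
 [ 0.595  0.804  0.   ]
 [ 0.001 -0.    -1.   ]] [-3.05538840e-01  4.10260377e-01  8.64763123e-02  1.24754145e+00
  7.48508698e-05  3.31580636e-01]
```

View pics/s3.png

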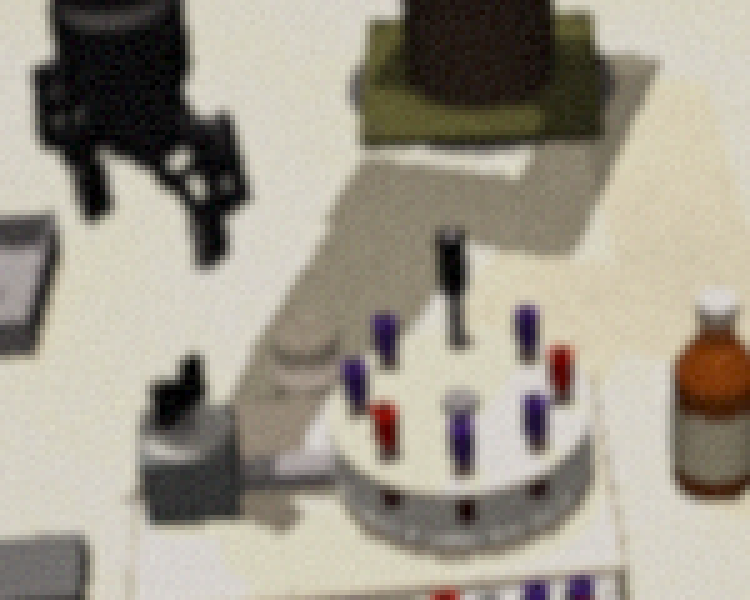

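Emit:
{"op": "servo_tool", "data": {
  "motion": [
    [0.085,[0,0,0.01],0],
    [0.085,[0,0,0.03],0],
    [0.085,[0,0,0.055],0],
    [0.085,[0,0,0.08],0],
    [0.085,[0,0,0.1],0],
    [0.085,[0,0,0.112],0],
    [0.085,[0,0,0.117],0],
    [0.03,[0,0,0.117],0],
    [0.0,[0,0,0.117],0],
    [0.0,[0,0,0.117],0]
  ],
  "newtons": 45
}}

```text
t: 10.68
tool_pos: [0.5834, -0.1827, 0.1165]
tcp_rot: [[-0.804, 0.594, 0.002], [0.594, 0.804, -0.001], [-0.002, 0.001, -1.0]]
force: [0.8, -0.9, 0.2]
grip_width: 0.0515
gripper_force: 0.0
```

Emit:
{"op": "servo_tool", "data": {
  "motion": [
    [0,[0,0,0],0],
    [0,[0,0,0],0],
    [0,[0,0,0],0],
    [0,[0,0,0],0],
    [0,[0,0,0],0],
    [0,[0,0,0],0],
    [0,[0,0,0],0],
    [0,[0,0,0],0]
  ]
}}

```text
t: 11.35
tool_pos: [0.5824, -0.1838, 0.1162]
tcp_rot: [[-0.804, 0.595, 0.0], [0.595, 0.804, -0.002], [-0.001, -0.001, -1.0]]
force: [-3.4, -3.2, 5.3]
grip_width: 0.0097
gripper_force: 46.0
```

Emit:
{"op": "servo_tool", "data": {
  "motion": [
    [0,[0,0,0],0.05],
    [0,[0,0,0],0.15],
    [0,[0,0,0],0.25],
    [0,[0,0,0],0.35],
    [0,[0,0,0],0.45],
    [0,[0,0,0],0.55],
    [0,[0,0,0],0.65],
    [0,[0,0,0],0.75],
    [0,[0,0,0],0.85],
    [0,[0,0,0],0.95]
  ]
}}

```text
t: 12.18
tool_pos: [0.5841, -0.1829, 0.1162]
tcp_rot: [[0.021, 1.0, 0.003], [1.0, -0.021, -0.0], [-0.0, 0.003, -1.0]]
force: [0.8, -0.4, 2.0]
grip_width: 0.0095
gripper_force: 45.6
```

Emit:
{"op": "servo_tool", "data": {
  "motion": [
    [0,[0,0,0],0.1],
    [0,[0,0,0],0.2],
    [0,[0,0,0],0.3],
    [0,[0,0,0],0.4],
    [0,[0,0,0],0.5],
    [0,[0,0,0],0.6],
    [0,[0,0,0],0.7],
    [0,[0,0,0],0.8],
    [0,[0,0,0],0.9],
    [0,[0,0,0],1.0]
  ]
}}

```text
t: 13.02
tool_pos: [0.5859, -0.184, 0.1162]
tcp_rot: [[0.852, 0.523, 0.006], [0.523, -0.852, -0.002], [0.004, 0.005, -1.0]]
force: [5.5, -3.2, -1.0]
grip_width: 0.0095
gripper_force: 45.1
```

```bash
python3 - <<'E'
from h import *
s=bot.state();print(s["t"],s["torque"],s["force"],s["joints"][5],s["effort"][5],s["grip_width"])
E
```

```text
13.0167 [-0.55456313 -0.77297118  0.09305424] [ 5.4850347  -3.19496631 -1.03054798] 2.2873525136696733 -0.8919943124055862 0.009511385175706027
```

Emit:
{"op": "servo_tool", "data": {
  "motion": [
    [0,[0,0,0],0.06],
    [0,[0,0,0],0.12],
    [0,[0,0,0],0.18],
    [0,[0,0,0],0.24],
    [0,[0,0,0],0.3],
    [0,[0,0,0],0.35],
    [0,[0,0,0],0.39],
    [0,[0,0,0],0.42],
    [0,[0,0,0],0.45],
    [0,[0,0,0],0.45]
  ]
}}

```text
t: 13.85
tool_pos: [0.5862, -0.1849, 0.1163]
tcp_rot: [[0.995, 0.103, 0.007], [0.103, -0.995, -0.004], [0.006, 0.004, -1.0]]
force: [4.9, -5.8, -0.3]
grip_width: 0.0093
gripper_force: 45.0
```

```bash
python3 - <<'E'
from h import *
s=bot.state();print(s["t"],s["torque"],s["force"],s["joints"][5],s["effort"][5],s["grip_width"],s["tcp_rot"][:2,0])
E
```

```text
13.85 [-0.94026162 -0.84399025 -0.04743899] [ 4.94620651 -5.8116953  -0.34603169] 2.733711674894868 0.12678887229412794 0.009296092172822023 [0.99465676 0.10304428]
```

Emit:
{"op": "servo_tool", "data": {
  "motion": [
    [0,[0,0,0],0.02],
    [0,[0,0,0],0.04],
    [0,[0,0,0],0.06],
    [0,[0,0,0],0.08],
    [0,[0,0,0],0.1],
    [0,[0,0,0],0.1]
  ]
}}

```text
t: 14.35
tool_pos: [0.5862, -0.185, 0.1164]
tcp_rot: [[1.0, 0.008, 0.007], [0.008, -1.0, -0.005], [0.007, 0.005, -1.0]]
force: [5.5, -5.9, -0.6]
grip_width: 0.0093
gripper_force: 72.0
```

```bash
python3 - <<'E'
from h import *
s=bot.state();print(s["t"],s["torque"],s["force"],s["joints"][5],s["effort"][5],s["grip_width"],s["tcp_rot"][:2,0])
E
```

```text
14.35 [-1.17756643 -0.7334911   1.56840591] [ 5.47978917 -5.93735882 -0.60442551] 2.829181127388666 1.6801995411515236 0.009251450424078494 [0.99994563 0.00806091]
```

Emit:
{"op": "servo_tool", "data": {
  "motion": [
    [0,[0,0,0],0.02],
    [0,[0,0,0],0.02],
    [0,[0,0,0],-0.03],
    [0,[0,0,0],-0.1],
    [0,[0,0,0],-0.2],
    [0,[0,0,0],-0.3],
    [0,[0,0,0],-0.4],
    [0,[0,0,0],-0.5],
    [0,[0,0,0],-0.6],
    [0,[0,0,0],-0.7]
  ]
}}

```text
t: 15.18
tool_pos: [0.5858, -0.1837, 0.1162]
tcp_rot: [[0.759, 0.651, 0.006], [0.651, -0.759, -0.001], [0.004, 0.005, -1.0]]
force: [4.3, -1.6, -0.1]
grip_width: 0.0089
gripper_force: 45.2
```

Emit:
{"op": "servo_tool", "data": {
  "motion": [
    [0,[0,0,0],-0.1],
    [0,[0,0,0],-0.2],
    [0,[0,0,0],-0.3],
    [0,[0,0,0],-0.4],
    [0,[0,0,0],-0.5],
    [0,[0,0,0],-0.6],
    [0,[0,0,0],-0.7],
    [0,[0,0,0],-0.8],
    [0,[0,0,0],-0.87],
    [0,[0,0,0],-0.92]
  ]
}}

```text
t: 16.02
tool_pos: [0.584, -0.1829, 0.1162]
tcp_rot: [[-0.057, 0.998, 0.003], [0.998, 0.057, -0.0], [-0.0, 0.003, -1.0]]
force: [-0.3, -0.3, 4.0]
grip_width: 0.0093
gripper_force: 45.7
```

Emit:
{"op": "servo_tool", "data": {
  "motion": [
    [0,[0,0,0],0],
    [0,[0,0,0],0],
    [0,[0,0,0],0]
  ]
}}

```text
t: 16.27
tool_pos: [0.584, -0.183, 0.1162]
tcp_rot: [[-0.053, 0.999, 0.003], [0.999, 0.053, -0.0], [-0.0, 0.003, -1.0]]
force: [1.8, -0.4, 4.5]
grip_width: 0.0095
gripper_force: 45.9
```

```bash
python3 - <<'E'
from h import *
im=cams.read_camera("top")
cv2.imwrite("pics/t4.png",cv2.resize(im[125:225,255:395],None,fx=5.5,fy=5.5,interpolation=3))
im=cams.read_camera("scene")
cv2.imwrite("pics/s4.png",cv2.resize(im[150:250,150:270],None,fx=6,fy=6,interpolation=3))
s=bot.state();print(s["t"],s["torque"],s["force"],s["joints"][5],s["grip_width"],s["gripper_force"],s["tool_pos"],np.degrees(np.arctan2(s["tcp_rot"][1,0],s["tcp_rot"][0,0])))
E
```

```text
16.3667 [-0.01603763 -0.23092546  0.06526544] [1.04249081 0.35339657 5.38845768] 1.213829197830055 0.00934923156974045 45.94979055225849 [ 0.58398805 -0.18294716  0.11622837] 93.03907166683862
```

View pics/t4.png

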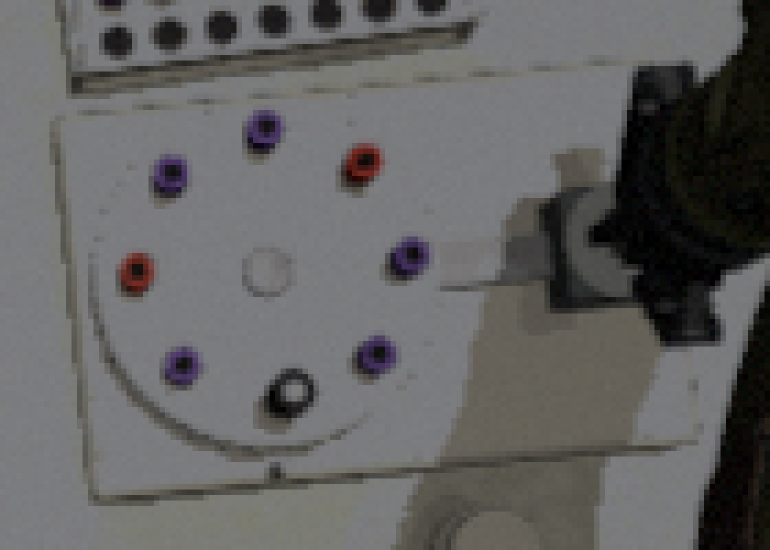

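View pics/s4.png

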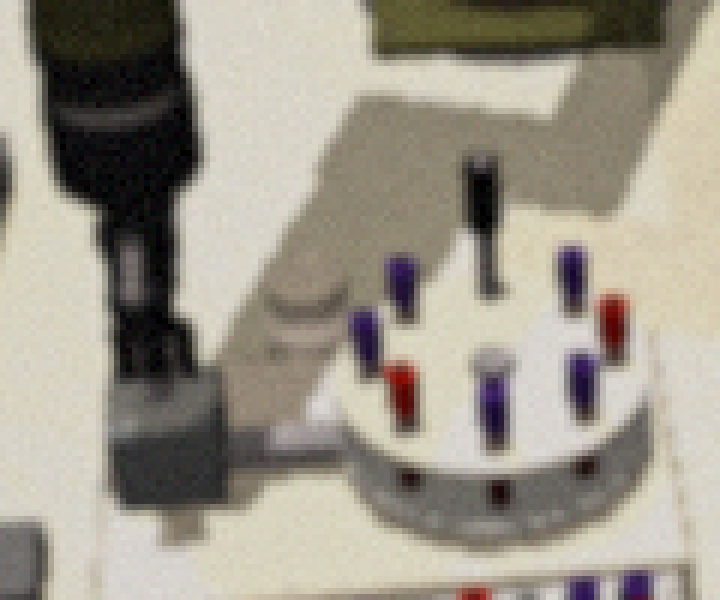

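```bash
python3 -c "
from bench import bot
print(bot.job_done())"
```

```text
the job is handed in; nothing more can be done
None
```

I turned the carousel one full turn clockwise so its crank is back over the index pin, seated the thumbscrew (1.6 N m at the stop), backed it off about 89° and handed the job in with the gripper still holding it at 46 N; no verdict came back.

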